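# Load the slide imager and set its scale sleeve for the waiting carrier

## Robot

A 6-joint arm with a two-finger parallel gripper is mounted at the origin on the work surface. World frame = base frame: x ahead of the robot, y to its left, z up, the work surface at z = 0. Lengths are in m, angles in rad, forces in N, time in s.
With the tool pointing down it reaches from about 0.375 to 0.9 m from the base axis. Payload 3.1 kg.
Tool frame: the origin (TCP) lies midway between the tips of the shut fingers; the grasp point (between the pads) lies 19 mm behind it (manip.pinch_z is the distance from the TCP to the grasp point, in m); z points along the fingers, y is the line along which they close (so a half turn about z gives the same grasp; the last joint's range is limited). The gripper opens to 85 mm and grips with 20 to 120 N. Pads are 22 mm wide; open, the fingers measure 114 mm over their backs; the gripper's body (76 mm by 85 mm) begins 54 mm behind the grasp point. The pads swing forward as they close: fully open they stand 13 mm farther back than shut.
Start: joints at [-1.383, 0.527, 1.433, -0, 1.181, -0.178], TCP at [0.224, -0.583, 0.231] pointing down, gripper open.
Joint ranges: [-3.08, 3.08], [-0.75, 2.2], [0.22, 2.44], [-1.43, 4.57], [0, 2.65], [-2.85, 2.85]. Speed limits (rad/s): [2.79, 2.79, 3.14, 3.14, 3.14, 3.14].

## Interface

Orientations are given as a unit quaternion [x, y, z, w].
In Python, from station import manip, viewer, ticket gives the robot as it stands.
- The arm moves only by the shell command python3 -m creep 'ROWS' [FORCE]. ROWS is JSON, a list of rows, each an object with "slide": the shift along the tool's x, y, z in cm, a list of three; "angular": the turn, a rotation vector about the tool's x, y, z in rad, a list of three; "claw": the opening, from -1 (shut) to 1 (fully open). A call has 1 to 10 rows; each row shifts and turns the commanded pose from where the row before left it, along the tool's axes as they then stand; what a row does not reach is not made up. A row lasts 1/12 s, in which the tool goes at most 41.7 mm and 7.16 degrees, less where a joint would pass 70% of its speed; a pose out of reach is approached as far as the arm can. A call with a gripper value outside its range is refused whole. The fingers move at their own pace and stop on an object; FORCE is the grip in N (left out, the last holds). Time passes only in rows, so rows that do not move let the fingers close. It gives the time, the measured TCP pose, the force, the opening and the grip force at its end, in the units of the state.
- manip.sense(): the state, without advancing time (a new reading comes with each control period).
- viewer.snapshot(name): name is "side" or "top"; returns the picture (400x640x3 uint8, blue, green, red); there is no depth.
- viewer.calibration(name): a dict with "fov_y" (degrees; the focal length in pixels is half the picture's height over the tangent of half this angle, whatever the lens; pixels are square), "cx", "cy" (the principal point, pixels), "T" (4x4, takes a point from camera to world coordinates). Camera axes: x right, y up, looking along -z (the intrinsics and any distortion apply to the point x, -y, -z); pixel columns grow to the right and rows downward; lengths in m; the calibration is good to about 2 mm. A picture is of the moment at which its call begins. calibration takes no time and is no camera call.
- ticket.sign_off(): hands the job in; it is judged then, once.
The state is a dict: "t": time; "q": joint angles; "qd": joint speeds; "tau": joint torques, N m; "tcp_pos": TCP position; "tool_rot": TCP orientation; "force": force on the tool from outside, world axes, zero at the start; "ft_torque": the same for the moment, N m; "finger_gap": opening from 0.0 (shut) to 1.0 (fully open); "gripper_force": force on a finger pad.
Only numpy, scipy, OpenCV 4.12 (cv2) and the standard library are available. Lean on these libraries where they do the work, as an engineer would, in place of code of your own. Each camera call takes 0.05 s, during which the arm holds its last target. There are 200 camera calls.

## Task

Scan the slide carrier that is waiting in the rimmed tray: first lay it flat inside the imager's bed, next slide the hood fully over it, then turn the scale sleeve to 2 if it is the narrow one-slide carrier or to 7 if it is the wide two-slide carrier, and finally press the start button fully down and let it go. Leave the other carrier on its mat, and do not disturb the other things on the bench.

Things in the scene. Friction and masses are not known exactly. Their poses are not given: they have to be found in the camera images.
- imager: slide imager, a low white case 210 mm (its x) by 380 mm (its y), flat deck 50 mm above the table; origin under its centre on the table, +x away from the robot. On the deck from +y to -y: parked hood, bed (black rectangle framed by low rails), sleeve in its ring of numbers; start button at the near edge, at (-83, -45) mm
- bed (a point): centre of the imager's bed floor, on the deck (50 mm above the table); axes as the imager's. The bed is 98 mm (x) by 74 mm (y) inside rails 4 mm thick and 7 mm high. Imager frame: (0, 15, 50) mm
- hood (a joint): how far the hood has slid along the imager's -y, m: 0 parked beside the bed, 0.105 (end stop) fully over the bed. Stays where it is left; about 2 N to move
- hood_grip (a point): centre of the upright bar on top of the hood, 36 mm (x) by 12 mm (y) by 24 mm high; moves with the hood; axes as the imager's. The hood is a grey tunnel, 117 mm (x) by 84 mm (y), open towards -y, its top 40 mm above the deck, the bar's centre 52 mm and the bar's top 64 mm above the deck
- sleeve (a joint): angle of the scale sleeve, rad: grows clockwise seen from above, 0 to 2.932; clicks into eight numbers 0.4189 rad (24 degrees) apart: number n is at (n - 1) x 0.4189. The numbers stand on the deck round the sleeve's far side, 54 mm from its axis; n lies at 84 - 24 (n - 1) degrees from the imager's x towards its y (1 left, 8 right as seen from the robot)
- sleeve_grip (a point): on the sleeve's upright axis, 27.5 mm above the deck; its x axis turns with the sleeve, along the white line and pointer. Black ribbed cylinder 52 mm across, top 40 mm above the deck, on a 66 mm flange 6 mm high that bears the pointer (39 mm from the axis). Axis in the imager's frame: (0, -125) mm
- start (a joint): travel of the start button, m: 0 up, 0.006 fully down (5 N); springs back
- start_top (a point): centre of the top face of the round grey start button, 26 mm across; pressed straight down. Axis in the imager's frame: (-83, -45) mm
- tray: steel tray with a low rim, 160 mm (x) by 150 mm (y), rim 14 mm high, wall 4 mm, floor 4 mm above the table; origin under its centre. To the left or the right of the imager; the carrier to scan waits in it
- mat: flat dark rubber mat 150 x 140 mm, 4 mm thick, no rim; origin under its centre. On the other side from the tray; the carrier not wanted lies on it
- narrow_carrier: narrow carrier with one glass slide: aluminium plate 90 mm (x) by 36 mm (y) by 5 mm, with an upright grip bar in the middle, 12 mm (x) by 30 mm (y), top 29 mm above the underside; origin at the centre of the underside
- wide_carrier: wide carrier with two glass slides side by side: aluminium plate 90 mm (x) by 66 mm (y) by 5 mm, same grip bar as the narrow one (12 mm in x, 30 mm in y, top 29 mm above the underside); origin at the centre of the underside
- mug: white mug, 80 mm across the rim, 95 mm tall; origin at the centre of its underside; a bystander
- slide_box: closed grey slide box 104 x 87 x 35 mm; origin at the centre of its underside; a bystander
- oil_bottle: small amber bottle, 28 mm across, 62 mm tall; origin at the centre of its underside; a bystander
- objective: steel microscope objective standing on its thread, 32 mm across, 50 mm tall; origin at the centre of its underside; a bystander
- dish: clear covered dish, 92 mm across, 15 mm tall; origin at the centre of its underside; a bystander
- pen: marker pen 130 mm long, 12 mm thick, lying along its x axis; origin at the centre of its underside; a bystander
- jar: glass jar with a white lid, 56 mm across, 75 mm tall; origin at the centre of its underside; a bystander
Mind the look-alikes: they are no part of the job. What is shaped like the narrow_carrier but blue is not meant. Of the things that look like the mat, take the one that is farthest to the robot's right at the start.

How it is judged:
On the way, in this order (a step that is already met when the one before it is completed fails the run):
1. the carrier from the tray lies flat in the bed (((x of narrow_carrier in the frame of bed between -0.012 and 0.012 m and y of narrow_carrier in the frame of bed between -0.024 and 0.024 m and z of narrow_carrier in the frame of bed between -0.003 and 0.003 m and angle between narrow_carrier's own z axis and vertical below 0.06 rad and horizontal distance between wide_carrier and mat below 0.06 m) or (x of wide_carrier in the frame of bed between -0.012 and 0.012 m and y of wide_carrier in the frame of bed between -0.012 and 0.012 m and z of wide_carrier in the frame of bed between -0.003 and 0.003 m and angle between wide_carrier's own z axis and vertical below 0.06 rad and horizontal distance between narrow_carrier and mat below 0.06 m))), for 0.2 s.
2. the hood is slid fully over it (value of joint hood above 0.098 m and ((x of narrow_carrier in the frame of bed between -0.012 and 0.012 m and y of narrow_carrier in the frame of bed between -0.024 and 0.024 m and z of narrow_carrier in the frame of bed between -0.003 and 0.003 m and angle between narrow_carrier's own z axis and vertical below 0.06 rad and horizontal distance between wide_carrier and mat below 0.06 m) or (x of wide_carrier in the frame of bed between -0.012 and 0.012 m and y of wide_carrier in the frame of bed between -0.012 and 0.012 m and z of wide_carrier in the frame of bed between -0.003 and 0.003 m and angle between wide_carrier's own z axis and vertical below 0.06 rad and horizontal distance between narrow_carrier and mat below 0.06 m))), for 0.2 s.
3. the sleeve is on the number for that carrier (2 narrow, 7 wide) (((x of narrow_carrier in the frame of bed between -0.012 and 0.012 m and y of narrow_carrier in the frame of bed between -0.024 and 0.024 m and z of narrow_carrier in the frame of bed between -0.003 and 0.003 m and angle between narrow_carrier's own z axis and vertical below 0.06 rad and horizontal distance between wide_carrier and mat below 0.06 m and value of joint hood above 0.098 m and value of joint sleeve between 0.318879 and 0.518879 rad) or (x of wide_carrier in the frame of bed between -0.012 and 0.012 m and y of wide_carrier in the frame of bed between -0.012 and 0.012 m and z of wide_carrier in the frame of bed between -0.003 and 0.003 m and angle between wide_carrier's own z axis and vertical below 0.06 rad and horizontal distance between narrow_carrier and mat below 0.06 m and value of joint hood above 0.098 m and value of joint sleeve between 2.41327 and 2.61327 rad))), for 0.3 s.
4. the start button is pressed down with all that in place (value of joint start above 0.0045 m and ((x of narrow_carrier in the frame of bed between -0.012 and 0.012 m and y of narrow_carrier in the frame of bed between -0.024 and 0.024 m and z of narrow_carrier in the frame of bed between -0.003 and 0.003 m and angle between narrow_carrier's own z axis and vertical below 0.06 rad and horizontal distance between wide_carrier and mat below 0.06 m and value of joint hood above 0.098 m and value of joint sleeve between 0.318879 and 0.518879 rad) or (x of wide_carrier in the frame of bed between -0.012 and 0.012 m and y of wide_carrier in the frame of bed between -0.012 and 0.012 m and z of wide_carrier in the frame of bed between -0.003 and 0.003 m and angle between wide_carrier's own z axis and vertical below 0.06 rad and horizontal distance between narrow_carrier and mat below 0.06 m and value of joint hood above 0.098 m and value of joint sleeve between 2.41327 and 2.61327 rad))), for 0.05 s.
At the end, for the whole second after the job is handed in: Tray's carrier flat in the bed: within 12 mm of its centre (narrow one 24 mm across), underside within 3 mm of the floor, tilt < 0.06. Hood joint > 98 mm. Sleeve at rest within 0.1 rad of 2 (narrow) or 7 (wide). Button up. Other carrier within 60 mm of the mat's centre (((x of narrow_carrier in the frame of bed between -0.012 and 0.012 m and y of narrow_carrier in the frame of bed between -0.024 and 0.024 m and z of narrow_carrier in the frame of bed between -0.003 and 0.003 m and angle between narrow_carrier's own z axis and vertical below 0.06 rad and horizontal distance between wide_carrier and mat below 0.06 m and value of joint hood above 0.098 m and value of joint sleeve between 0.318879 and 0.518879 rad) or (x of wide_carrier in the frame of bed between -0.012 and 0.012 m and y of wide_carrier in the frame of bed between -0.012 and 0.012 m and z of wide_carrier in the frame of bed between -0.003 and 0.003 m and angle between wide_carrier's own z axis and vertical below 0.06 rad and horizontal distance between narrow_carrier and mat below 0.06 m and value of joint hood above 0.098 m and value of joint sleeve between 2.41327 and 2.61327 rad)) and value of joint start below 0.002 m and velocity of joint sleeve between -0.05 and 0.05 rad/s); the robot touches nothing.
It fails at once if a bystander (mug, slide box, oil bottle, objective, dish, pen, jar) is shifted more than 30 mm or tipped over (distance of any of mug, slide_box, oil_bottle, objective, dish, pen, jar from where it was at the start of the episode above 0.03 m or angle between any of mug, slide_box, oil_bottle, objective, dish, pen, jar's own z axis and vertical above 0.5 rad).
It also fails if it takes over 72 s, if anything falls off the work surface, if the arm or the gripper's body presses on something with over 40 N, if the wrist force passes 120 N, or if a joint passes its speed limit or range.

## Working session

There is one attempt and no reset: what is moved stays moved. The work goes in short steps, Python scripts to look and compute and a shell command to move; the robot and the scene stay as the last step left them, time stands still between calls to the robot, and variables do not carry over. Pictures are saved under pics/ and viewed, at most 10 in all, crops included, and the job is handed in when it is done.

```bash
ls; mkdir -p pics; python3 - <<'E'
from station import manip, viewer
import cv2, numpy as np
for n in("top","side"):
    im=viewer.snapshot(n); cv2.imwrite(f"pics/{n}0.png",im)
    c=viewer.calibration(n); print(n,c)
print(manip.sense(), manip.pinch_z)
E
```

```text
pics
top {'fov_y': 56.257636386555106, 'cx': 324.62680994864917, 'cy': 192.0546396719582, 'T': array([[-0.01715558,  0.99234654, -0.1222867 ,  0.42463998],
       [-0.99984283, -0.01647966,  0.00653665,  0.03771957],
       [ 0.00447138,  0.12237962,  0.99247329,  1.12384934],
       [ 0.        ,  0.        ,  0.        ,  1.        ]])}
side {'fov_y': 45.45629899724331, 'cx': 317.58729393635014, 'cy': 195.90829315859781, 'T': array([[ 0.99133904,  0.10906157, -0.07316059,  0.44306132],
       [-0.13085181,  0.77291119, -0.62087527, -0.81873412],
       [-0.01116699,  0.62507109,  0.78048794,  1.12279949],
       [ 0.        ,  0.        ,  0.        ,  1.        ]])}
{'t': 0.1, 'q': array([-1.38252786e+00,  5.28423104e-01,  1.43379196e+00,  1.03817097e-05,
        1.18142007e+00, -1.78493712e-01]), 'qd': array([ 0.00060247, -0.00120164, -0.00365005, -0.00092547, -0.00160965,
        0.00069261]), 'tau': array([ 3.78537777e-05, -4.43304098e+01, -1.78586233e+01, -1.74760321e-04,
        3.88148430e-03,  1.09100526e-05]), 'tcp_pos': array([ 0.22403017, -0.58276172,  0.23039517]), 'tool_rot': array([ 9.83232602e-01,  1.82352972e-01, -1.90936248e-07, -1.02125028e-03]), 'force': array([0.00200289, 0.23420805, 0.18806818]), 'ft_torque': array([-0.04220707,  0.00693367,  0.0079897 ]), 'gripper_force': 0.0, 'finger_gap': 1.0007467207857679} 0.0187
```

View pics/top0.png

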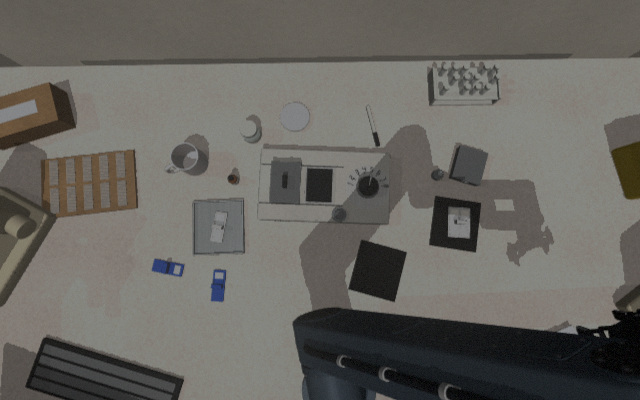

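View pics/side0.png

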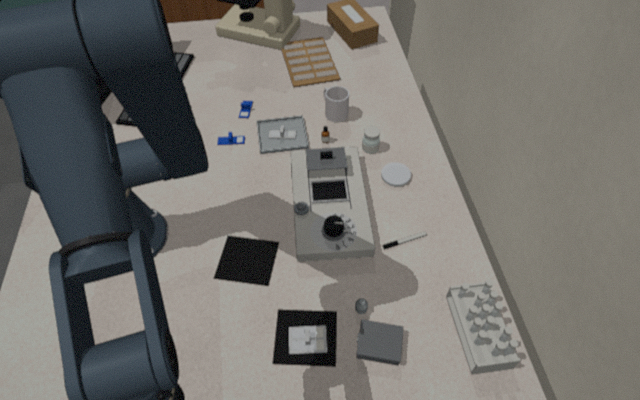

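The top view shows the tray with the narrow carrier at (219,227), the imager with hood bar at (285,180), bed at (320,185), sleeve at (368,186), and button at (339,214). The wide carrier is on the mat at (457,222). The side view shows the same scene, with the carrier at (283,132). I'll zoom in on both views.

```bash
python3 - <<'E'
import cv2
a=cv2.imread("pics/top0.png")[138:260,188:398]; b=cv2.imread("pics/side0.png")[112:262,252:382]
a=cv2.convertScaleAbs(cv2.resize(a,(798,464),interpolation=cv2.INTER_CUBIC),alpha=1.6)
b=cv2.convertScaleAbs(cv2.resize(b,(520,600),interpolation=cv2.INTER_CUBIC),alpha=1.6)
cv2.imwrite("pics/topc.png",a);cv2.imwrite("pics/sidec.png",b)
E
```

```text
(no output)
```

View pics/topc.png

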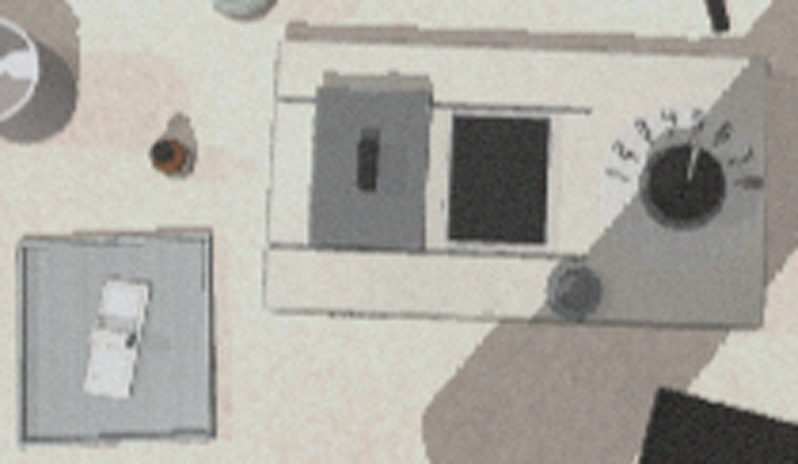

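View pics/sidec.png

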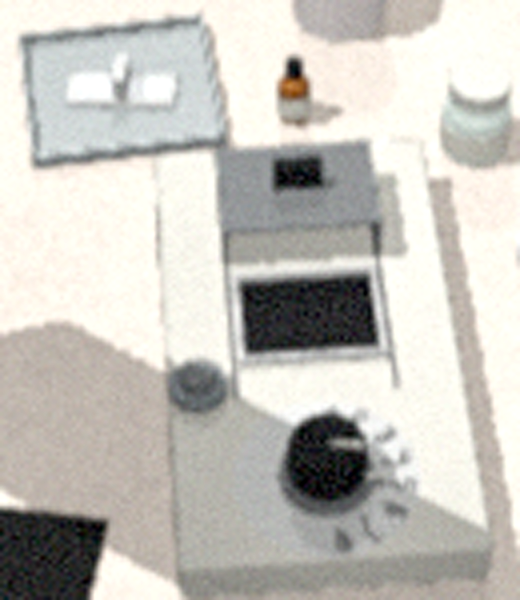

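The crops show the following:
- **Top crop:** bed corners at (452,117), (551,118), (545,242) and (447,242). Hood bar about (369,160), sleeve (684,185) pointing to 5, button (576,288), carrier plate (130,282) to (107,394).
- **Side crop:** bed at (242,283) to (377,343), and carrier bar top at about (121,60).

Next I'll fit the poses from both views.

```bash
cat > h.py <<'E'
import numpy as np
from station import viewer, manip
C={n:viewer.calibration(n) for n in("top","side")}
def proj(n,P):
    c=C[n];T=c["T"];p=(np.atleast_2d(P)-T[:3,3])@T[:3,:3]
    f=200/np.tan(np.radians(c["fov_y"]/2))
    return np.c_[c["cx"]+f*p[:,0]/-p[:,2], c["cy"]+f*p[:,1]/p[:,2]]
def uncrop(n,p):
    p=np.atleast_2d(np.array(p,float))
    return (p+.5)/3.8-.5+[188,138] if n=="top" else (p+.5)/4-.5+[252,112]
def world(pose,L):
    x,y,z,a=pose;L=np.atleast_2d(L);c,s=np.cos(a),np.sin(a)
    return L@np.array([[c,s,0],[-s,c,0],[0,0,1]])+[x,y,z]
E
python3 - <<'E'
from h import *
from scipy.optimize import least_squares
def fit(obs,x0,names=("top","side")):
    def r(p): return np.concatenate([(proj(n,world(p,[l for l,_ in obs[n]]))-uncrop(n,[q for _,q in obs[n]])).ravel() for n in names])
    s=least_squares(r,x0,loss="soft_l1"); return s.x,np.round(r(s.x).reshape(-1,2),1).tolist()
b=lambda sx,sy:(sx*.049,.015+sy*.037,.05)
hd=lambda sx,sy:(sx*.0585,.12+sy*.042,.09)
dk=lambda sx,sy:(sx*.105,sy*.19,.05)
bc=(0,.015,.05); 
obs={"top":[(b(1,1),(450,116)),(b(1,-1),(551,117)),(b(-1,-1),(546,243)),(b(-1,1),(447,243)),(hd(1,1),(320,87)),(hd(1,-1),(430,92)),(hd(-1,-1),(425,248)),(hd(-1,1),(311,246)),(dk(1,1),(278,41)),(dk(1,-1),(768,60)),(dk(-1,1),(265,311)),(dk(-1,-1),(761,325)),((0,.12,.114),(369,158)),((0,-.125,.09),(685,183)),((-.083,-.045,.06),(576,287))],
"side":[(b(1,1),(371,274)),(b(1,-1),(378,344)),(b(-1,-1),(245,354)),(b(-1,1),(241,283)),(hd(1,1),(370,142)),(hd(1,-1),(381,221)),(hd(-1,-1),(223,231)),(hd(-1,1),(219,151)),(dk(1,-1),(490,545)),(dk(-1,-1),(178,572)),(dk(1,1),(422,140)),((0,.12,.114),(298,172)),((0,-.125,.09),(328,450)),((-.083,-.045,.06),(198,378))]}
for nm in (("top","side"),("top",),("side",)):
    p,r=fit(obs,[.6,.04,0,0.],nm); print("imager",nm,p.round(4)); 
    if len(nm)==2: print(r); I=p
pl=lambda sx,sy:(sx*.045,sy*.018,.005)
oc={"top":[(pl(1,1),(109,279)),(pl(1,-1),(151,286)),(pl(-1,-1),(129,398)),(pl(-1,1),(85,391))],
"side":[(pl(1,1),(176,72)),(pl(1,-1),(174,105)),(pl(-1,-1),(66,104)),(pl(-1,1),(74,73))]}
for nm in (("top","side"),("top",),("side",)):
    p,r=fit(oc,[.5,.3,.004,-.2],nm); print("carrier",nm,p.round(4),r)
p,_=fit(oc,[.5,.3,.004,-.2]);np.save("poses.npy",[I,p])
print(proj("top",world(p,[(0,-.015,.029),(0,.015,.029)]))*3.8-np.array([188,138])*3.8, (proj("side",world(p,[(0,-.015,.029),(0,.015,.029)]))-[252,112])*4)
for l in (bc,(0,.12,.102),(0,-.125,.0775),(-.083,-.045,.06)): print(world(I,l).round(4))
E
```

```text
imager ('top', 'side') [ 0.5774  0.0311 -0.0042 -0.0568]
[[1.2, -0.2], [-0.1, 0.6], [-0.0, 0.8], [0.5, -0.3], [-3.9, -0.0], [-3.2, -0.2], [-3.9, 0.0], [-4.0, -0.6], [0.5, -1.0], [0.5, -0.9], [-0.5, -0.7], [1.0, 0.9], [-4.0, 1.0], [1.1, -0.7], [-0.3, 1.0], [-0.1, 1.6], [1.0, 3.8], [0.1, 3.5], [-0.6, 1.5], [-0.3, -1.6], [0.1, -0.9], [-0.3, -0.9], [-1.0, -1.5], [1.2, 2.0], [-0.1, 0.8], [0.1, 0.6], [-0.3, -3.5], [0.1, -0.4], [0.2, 2.6]]
imager ('top',) [ 0.5809  0.0291 -0.0294 -0.0562]
imager ('side',) [ 0.5804  0.0514 -0.0274 -0.0626]
carrier ('top', 'side') [ 0.4644  0.3455  0.0057 -0.1765] [[-0.6, -0.6], [0.3, -0.5], [0.3, 0.2], [-0.2, 0.1], [0.2, 0.8], [-0.1, 0.1], [-0.2, -0.3], [-1.0, -0.1]]
carrier ('top',) [ 0.4648  0.353  -0.0222 -0.1856] [[-0.3, -0.0], [0.2, 0.1], [0.1, 0.0], [-0.0, -0.1]]
carrier ('side',) [ 0.4656  0.3663 -0.0139 -0.1584] [[0.1, 0.6], [0.0, -0.3], [0.4, -0.3], [-0.6, 0.0]]
[[127.60213014 338.21704453]
 [ 88.92105328 331.94485563]] [[116.24847958  78.83821973]
 [119.6140562   53.64249375]]
[[0.5782 0.046  0.0458]]
[[0.5842 0.1509 0.0978]]
[[ 0.5703 -0.0937  0.0733]]
[[ 0.4919 -0.0092  0.0558]]
```

The hood is not quite at zero, so I'll add its travel to the fit.

```bash
python3 - <<'E'
from h import *
from scipy.optimize import least_squares
b=lambda sx,sy:(sx*.049,.015+sy*.037,.05)
hd=lambda sx,sy:(sx*.0585,.12+sy*.042,.09)
dk=lambda sx,sy:(sx*.105,sy*.19,.05)
T=[(b(1,1),(450,116)),(b(1,-1),(551,117)),(b(-1,-1),(546,243)),(b(-1,1),(447,243)),(dk(1,1),(278,41)),(dk(1,-1),(768,60)),(dk(-1,1),(265,311)),(dk(-1,-1),(761,325)),((0,-.125,.09),(685,183)),((-.083,-.045,.06),(576,287)),(hd(1,1),(320,87)),(hd(1,-1),(430,92)),(hd(-1,-1),(425,248)),(hd(-1,1),(311,246)),((0,.12,.114),(369,158))]
S=[(b(1,1),(371,274)),(b(1,-1),(378,344)),(b(-1,-1),(245,354)),(b(-1,1),(241,283)),(dk(1,-1),(490,545)),(dk(-1,-1),(178,572)),(dk(1,1),(422,140)),((0,-.125,.09),(328,450)),((-.083,-.045,.06),(198,378)),(hd(1,1),(370,142)),(hd(1,-1),(381,221)),(hd(-1,-1),(223,231)),(hd(-1,1),(219,151)),((0,.12,.114),(298,166))]
def res(p,names=("top","side"),k=5):
    out=[]
    for n,o in (("top",T),("side",S)):
        if n not in names: continue
        L=np.array([l for l,_ in o]);L[-k:,1]-=p[4]
        out.append((proj(n,world(p[:4],L))-uncrop(n,[q for _,q in o])).ravel())
    return np.concatenate(out)
for nm in (("top","side"),("top",),("side",)):
    s=least_squares(lambda p:res(p,nm),[.6,.04,0,0,0.01],loss="soft_l1"); print(nm,s.x.round(4))
    if len(nm)==2: P=s.x;print(res(P).reshape(-1,2).round(1).tolist())
pz=least_squares(lambda p:res(np.r_[p[:2],0,p[2:]]),[.6,.04,0,0.01],loss="soft_l1").x;print("z=0:",pz.round(4))
I=np.r_[pz[:2],0,pz[2]];np.save("imager.npy",np.r_[I,pz[3]])
for l in ((0,.015,.05),(0,.12-pz[3],.102),(0,-.125,.0775),(-.083,-.045,.06)): print(world(I,l).round(4))
E
```

```text
('top', 'side') [ 0.5771  0.0326  0.0008 -0.0553  0.0125]
[[0.6, -0.3], [-0.6, 0.4], [-0.5, 0.7], [-0.1, -0.3], [-0.4, -1.2], [0.2, -1.2], [-1.3, -0.6], [0.9, 0.8], [0.7, -0.9], [-0.7, 1.0], [-0.3, -0.0], [0.6, -0.2], [-0.0, 0.2], [-0.3, -0.4], [-0.2, 1.1], [-0.3, 0.1], [0.9, 2.2], [-0.1, 2.0], [-0.9, 0.0], [1.2, 0.4], [-0.2, -0.7], [-0.1, -0.9], [-0.0, -1.9], [0.0, 1.1], [-0.0, -0.2], [0.4, 0.7], [-0.3, 0.8], [-1.0, -0.0], [-0.1, -0.5]]
('top',) [ 0.5787  0.0321 -0.0117 -0.0518  0.011 ]
('side',) [ 0.5787  0.0424 -0.0109 -0.0615  0.0108]
z=0: [ 0.5771  0.0328 -0.0554  0.0124]
[[0.578  0.0478 0.05  ]]
[[0.5831 0.1402 0.102 ]]
[[ 0.5702 -0.092   0.0775]]
[[ 0.4918 -0.0075  0.06  ]]
```

```bash
cat >> h.py <<'E'
def to(pos,phi=None,prev=None):
    "tool-frame cm shift and tool-z turn to reach pos (TCP) with tool x at world angle phi"
    from scipy.spatial.transform import Rotation as R
    s=manip.sense();M=R.from_quat(s["tool_rot"]).as_matrix();d=np.array(pos)-s["tcp_pos"]
    ph=np.arctan2(M[1,0],M[0,0])
    print("t",round(s["t"],2),"tcp",s["tcp_pos"].round(4),"phi",ph.round(4),"gap",round(s["finger_gap"],3),"gf",round(s["gripper_force"],1),"F",s["force"].round(1),"tilt",M[:2,2].round(4),"q6",s["q"][5].round(2))
    print("slide cm",(M.T@d*100).round(2),"turnz",None if phi is None else round(-(phi-ph),4))
    if phi is not None:
        Z=np.array([[np.cos(phi),np.sin(phi),0],[np.sin(phi),-np.cos(phi),0],[0,0,-1]])
        print("rotvec",R.from_matrix(M.T@Z).as_rotvec().round(4),"slide after turn",(Z.T@d*100).round(2))
E
python3 -m creep '[{"slide":[2.74,-2.64,0],"angular":[0,0,0],"claw":1},{"slide":[2.74,-2.64,0],"angular":[0,0,0],"claw":1},{"slide":[2.74,-2.64,0],"angular":[0,0,0],"claw":1},{"slide":[2.74,-2.64,0],"angular":[0,0,0],"claw":1},{"slide":[2.74,-2.64,0],"angular":[0,0,0],"claw":1},{"slide":[2.74,-2.64,0],"angular":[0,0,0],"claw":1},{"slide":[2.74,-2.64,0],"angular":[0,0,0],"claw":1},{"slide":[2.74,-2.64,0],"angular":[0,0,0],"claw":1},{"slide":[2.74,-2.64,0],"angular":[0,0,0],"claw":1},{"slide":[2.74,-2.64,0],"angular":[0,0,0],"claw":1}]' 30
python3 -c "
from h import *
to([.45,.0,.23],1.394)"
```

```text
t: 0.93
tcp_pos: [0.3855, -0.2368, 0.2312]
tool_rot: [0.983, 0.182, -0.0, -0.0]
force: [-0.1, 0.1, -0.4]
finger_gap: 1.0
gripper_force: 0.0
t 0.93 tcp [ 0.3855 -0.2368  0.2312] phi 0.3662 gap 1.0 gf 0.0 F [-0.1  0.1 -0.4] tilt [-0.0002  0.0004] q6 0.41
slide cm [ 14.5  -19.8    0.13] turnz -1.0278
rotvec [-4.0000e-04 -2.0000e-04 -1.0278e+00] slide after turn [24.44  2.19  0.12]
```

```bash

python3 -m creep '[{"slide":[2.07,-2.83,0],"angular":[0,0,0],"claw":1},{"slide":[2.07,-2.83,0],"angular":[0,0,0],"claw":1},{"slide":[2.07,-2.83,0],"angular":[0,0,0],"claw":1},{"slide":[2.07,-2.83,0],"angular":[0,0,0],"claw":1},{"slide":[2.07,-2.83,0],"angular":[0,0,0],"claw":1},{"slide":[2.07,-2.83,0],"angular":[0,0,0],"claw":1},{"slide":[2.07,-2.83,0],"angular":[0,0,0],"claw":1},{"slide":[0,0,0],"angular":[0,0,-0.114],"claw":1},{"slide":[0,0,0],"angular":[0,0,-0.114],"claw":1},{"slide":[0,0,0],"angular":[0,0,-0.114],"claw":1}]'
python3 -m creep '[{"slide":[0,0,0],"angular":[0,0,-0.114],"claw":1},{"slide":[0,0,0],"angular":[0,0,-0.114],"claw":1},{"slide":[0,0,0],"angular":[0,0,-0.114],"claw":1},{"slide":[0,0,0],"angular":[0,0,-0.114],"claw":1},{"slide":[0,0,0],"angular":[0,0,-0.114],"claw":1},{"slide":[0,0,0],"angular":[0,0,-0.116],"claw":1},{"slide":[0,0,0],"angular":[0,0,0],"claw":1}]'
python3 -c "
from h import *
to([.4644,.3455,.10],1.394)"
```

```text
t: 1.77
tcp_pos: [0.4492, -0.0006, 0.2311]
tool_rot: [0.936, 0.351, -0.0, -0.0]
force: [-0.1, -0.3, 0.4]
finger_gap: 1.0
gripper_force: 0.0
t: 2.35
tcp_pos: [0.4492, -0.0017, 0.2311]
tool_rot: [0.766, 0.643, -0.0, -0.0]
force: [0.7, -0.1, 0.3]
finger_gap: 1.001
gripper_force: 0.0
t 2.35 tcp [ 0.4492 -0.0017  0.2311] phi 1.3968 gap 1.001 gf 0.0 F [ 0.7 -0.1  0.3] tilt [-0.0008  0.0002] q6 -0.08
slide cm [34.46 -4.5  13.11] turnz 0.0028
rotvec [-0.0008 -0.      0.0028] slide after turn [34.45 -4.61 13.11]
```

```bash

python3 -m creep '[{"slide":[3.83,-0.5,0],"angular":[0,0,0],"claw":1},{"slide":[3.83,-0.5,0],"angular":[0,0,0],"claw":1},{"slide":[3.83,-0.5,0],"angular":[0,0,0],"claw":1},{"slide":[3.83,-0.5,0],"angular":[0,0,0],"claw":1},{"slide":[3.83,-0.5,0],"angular":[0,0,0],"claw":1},{"slide":[3.83,-0.5,0],"angular":[0,0,0],"claw":1},{"slide":[3.83,-0.5,0],"angular":[0,0,0],"claw":1},{"slide":[3.83,-0.5,0],"angular":[0,0,0],"claw":1},{"slide":[3.83,-0.5,0],"angular":[0,0,0],"claw":1}]'
python3 -m creep '[{"slide":[0,0,3.7],"angular":[0,0,0],"claw":1},{"slide":[0,0,3.7],"angular":[0,0,0],"claw":1},{"slide":[0,0,3.7],"angular":[0,0,0],"claw":1},{"slide":[0,0,3.7],"angular":[0,0,0],"claw":0.2},{"slide":[0,0,0],"angular":[0,0,0],"claw":0.2},{"slide":[0,0,0],"angular":[0,0,0],"claw":0.2},{"slide":[0,0,0],"angular":[0,0,0],"claw":0.2},{"slide":[0,0,0],"angular":[0,0,0],"claw":0.2}]'
python3 - <<'E'
from h import *
import cv2
to([.4644,.3455,.013],1.394)
a=viewer.snapshot("top")[180:280,170:270];b=viewer.snapshot("side")[80:180,230:330]
cv2.imwrite("pics/p1.png",cv2.convertScaleAbs(cv2.resize(np.hstack([a,b]),(800,400),interpolation=cv2.INTER_CUBIC),alpha=1.6))
E
```

```text
t: 3.1
tcp_pos: [0.465, 0.3474, 0.231]
tool_rot: [0.767, 0.641, -0.0, -0.0]
force: [1.3, 0.5, 0.1]
finger_gap: 1.002
gripper_force: 0.0
t: 3.77
tcp_pos: [0.4675, 0.3463, 0.0861]
tool_rot: [0.767, 0.642, 0.003, 0.001]
force: [0.3, -0.1, -0.1]
finger_gap: 0.597
gripper_force: 0.0
t 3.77 tcp [0.4675 0.3463 0.0861] phi 1.3939 gap 0.597 gf 0.0 F [ 0.3 -0.1 -0.1] tilt [0.0049 0.0023] q6 0.62
slide cm [-0.16 -0.32  7.31] turnz -0.0001
rotvec [ 0.0044 -0.0032 -0.0001] slide after turn [-0.13 -0.29  7.31]
```

View pics/p1.png

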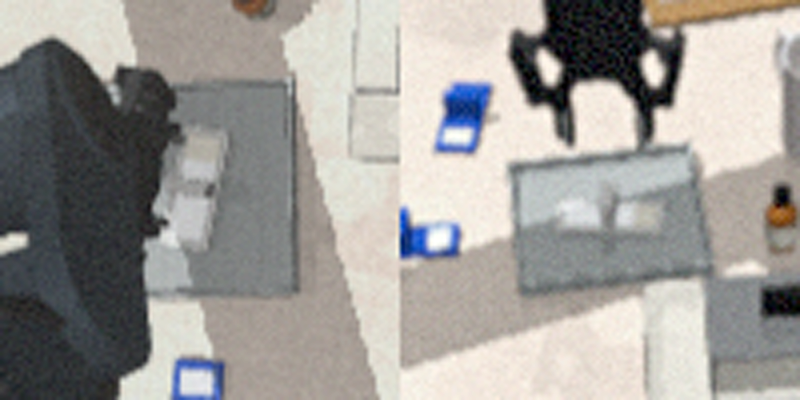

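The gripper hovers with its fingers either side of the grip bar; in the side view the fingertips are at (568,140) and (645,140), and the bar is at (607,205). I'll go down and grip.

```bash

python3 -m creep '[{"slide":[-0.15,-0.3,2],"angular":[0.004,-0.003,0],"claw":0.2},{"slide":[0,0,2],"angular":[0,0,0],"claw":0.2},{"slide":[0,0,1.6],"angular":[0,0,0],"claw":0.2},{"slide":[0,0,1],"angular":[0,0,0],"claw":0.2},{"slide":[0,0,0.5],"angular":[0,0,0],"claw":0.2},{"slide":[0,0,0],"angular":[0,0,0],"claw":0.2},{"slide":[0,0,0],"angular":[0,0,0],"claw":0.2}]' 30
python3 -c "
from h import *
to([.4644,.3455,.014],1.394)"
```

```text
t: 4.45
tcp_pos: [0.4627, 0.3447, 0.0132]
tool_rot: [0.767, 0.642, -0.002, -0.0]
force: [0.3, -0.2, 0.7]
finger_gap: 0.595
gripper_force: 0.0
t 4.45 tcp [0.4627 0.3447 0.0132] phi 1.3947 gap 0.595 gf 0.0 F [ 0.3 -0.2  0.7] tilt [-0.003  -0.0016] q6 0.62
slide cm [ 0.11  0.15 -0.08] turnz 0.0007
rotvec [-0.0027  0.0021  0.0007] slide after turn [ 0.11  0.15 -0.08]
```

```bash

python3 -m creep '[{"slide":[0,0.15,-0.1],"angular":[-0.003,0.002,0],"claw":-1},{"slide":[0,0,0],"angular":[0,0,0],"claw":-1},{"slide":[0,0,0],"angular":[0,0,0],"claw":-1},{"slide":[0,0,0],"angular":[0,0,0],"claw":-1},{"slide":[0,0,0],"angular":[0,0,0],"claw":-1},{"slide":[0,0,0],"angular":[0,0,0],"claw":-1},{"slide":[0,0,0],"angular":[0,0,0],"claw":-1},{"slide":[0,0,0],"angular":[0,0,0],"claw":-1},{"slide":[0,0,0],"angular":[0,0,0],"claw":-1}]' 40
python3 -c "
from h import *
to([.4644,.3455,.114],1.515)"
```

```text
t: 5.2
tcp_pos: [0.4643, 0.3445, 0.0142]
tool_rot: [0.767, 0.642, 0.0, 0.0]
force: [-0.5, -0.6, 5.5]
finger_gap: 0.131
gripper_force: 39.9
t 5.2 tcp [0.4643 0.3445 0.0142] phi 1.3948 gap 0.131 gf 39.9 F [-0.5 -0.6  5.5] tilt [ 0.0005 -0.    ] q6 0.62
slide cm [ 0.11 -0.   -9.98] turnz -0.1202
rotvec [ 0.0005 -0.     -0.1202] slide after turn [ 0.11  0.01 -9.98]
```

```bash

python3 -m creep '[{"slide":[0,0,-2],"angular":[0,0,0],"claw":-1},{"slide":[0,0,-3.5],"angular":[0,0,0],"claw":-1},{"slide":[0,0,-3.5],"angular":[0,0,0],"claw":-1},{"slide":[0,0,-3.5],"angular":[0,0,0],"claw":-1},{"slide":[0,0,-3.5],"angular":[0,0,-0.06],"claw":-1},{"slide":[0,0,0],"angular":[0,0,-0.06],"claw":-1},{"slide":[0,0,0],"angular":[0,0,0],"claw":-1},{"slide":[0,0,0],"angular":[0,0,0],"claw":-1}]' 
python3 -c "
from h import *
to([.578,.0478,.174],1.515)"
```

```text
t: 5.87
tcp_pos: [0.4629, 0.3439, 0.173]
tool_rot: [0.727, 0.687, -0.001, -0.0]
force: [0.4, -0.8, -1.4]
finger_gap: 0.13
gripper_force: 39.2
t 5.87 tcp [0.4629 0.3439 0.173 ] phi 1.5134 gap 0.13 gf 39.2 F [ 0.4 -0.8 -1.4] tilt [-0.0024 -0.0014] q6 0.5
slide cm [-28.9   13.19  -0.09] turnz -0.0016
rotvec [-0.0023  0.0016 -0.0016] slide after turn [-28.92  13.14  -0.1 ]
```

```bash

python3 -m creep '[{"slide":[-2,0.9,0],"angular":[0,0,0],"claw":-1},{"slide":[-3.3,1.5,0],"angular":[0,0,0],"claw":-1},{"slide":[-3.5,1.6,0],"angular":[0,0,0],"claw":-1},{"slide":[-3.5,1.6,0],"angular":[0,0,0],"claw":-1},{"slide":[-3.5,1.6,0],"angular":[0,0,0],"claw":-1},{"slide":[-3.5,1.6,0],"angular":[0,0,0],"claw":-1},{"slide":[-3.5,1.6,0],"angular":[0,0,0],"claw":-1},{"slide":[-3.5,1.6,0],"angular":[0,0,0],"claw":-1},{"slide":[-2.5,1.1,0],"angular":[0,0,0],"claw":-1},{"slide":[0,0,0],"angular":[0,0,0],"claw":-1}]' 
python3 -m creep '[{"slide":[0,0,0],"angular":[0,0,0],"claw":-1},{"slide":[0,0,3],"angular":[0,0,0],"claw":-1},{"slide":[0,0,3],"angular":[0,0,0],"claw":-1},{"slide":[0,0,2],"angular":[0,0,0],"claw":-1},{"slide":[0,0,0],"angular":[0,0,0],"claw":-1},{"slide":[0,0,0],"angular":[0,0,0],"claw":-1},{"slide":[0,0,0],"angular":[0,0,0],"claw":-1}]' 
python3 - <<'E'
from h import *
import cv2
to([.578,.0478,.06],1.515)
a=viewer.snapshot("top")[130:230,240:400];b=viewer.snapshot("side")[110:260,250:380]
a=cv2.resize(a,(480,300),interpolation=cv2.INTER_CUBIC);b=cv2.resize(b,(260,300),interpolation=cv2.INTER_CUBIC)
b=cv2.resize(b,(312,360));a=np.vstack([a,np.zeros((60,480,3),np.uint8)])
cv2.imwrite("pics/p2.png",cv2.convertScaleAbs(np.hstack([a,b]),alpha=1.6))
E
```

```text
t: 6.7
tcp_pos: [0.58, 0.0439, 0.1713]
tool_rot: [0.729, 0.685, -0.002, 0.0]
force: [0.8, 0.7, -1.0]
finger_gap: 0.126
gripper_force: 39.2
t: 7.28
tcp_pos: [0.5784, 0.0503, 0.0938]
tool_rot: [0.726, 0.687, -0.001, -0.0]
force: [0.1, -0.7, -0.8]
finger_gap: 0.132
gripper_force: 39.2
t 7.28 tcp [0.5784 0.0503 0.0938] phi 1.5157 gap 0.132 gf 39.2 F [ 0.1 -0.7 -0.8] tilt [-0.001  -0.0006] q6 -0.05
slide cm [-0.25 -0.02  3.38] turnz 0.0007
rotvec [-0.0009  0.0007  0.0007] slide after turn [-0.25 -0.02  3.38]
```

View pics/p2.png

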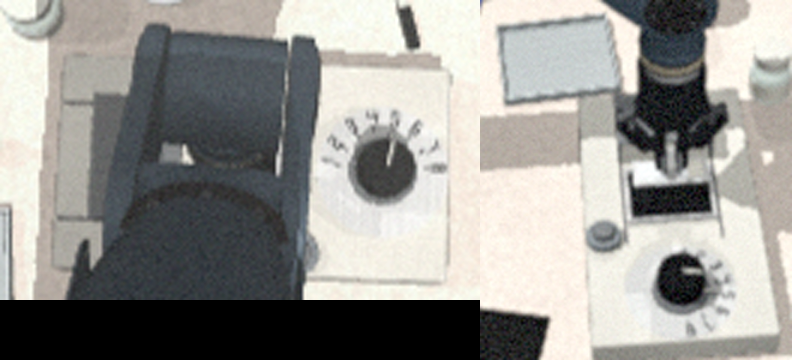

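The carrier hangs over the bed in the side view: plate at about (672,175), bed black at (632–712, 180–215). I'll lower it in small steps.

```bash

python3 -m creep '[{"slide":[-0.2,0,1],"angular":[0,0,0],"claw":-1},{"slide":[0,0,1],"angular":[0,0,0],"claw":-1},{"slide":[0,0,0.6],"angular":[0,0,0],"claw":-1},{"slide":[0,0,0.2],"angular":[0,0,0],"claw":-1},{"slide":[0,0,0.2],"angular":[0,0,0],"claw":-1},{"slide":[0,0,0.1],"angular":[0,0,0],"claw":-1},{"slide":[0,0,0.1],"angular":[0,0,0],"claw":-1},{"slide":[0,0,0.0],"angular":[0,0,0],"claw":-1},{"slide":[0,0,0],"angular":[0,0,0],"claw":-1}]' 
python3 - <<'E'
from h import *
import cv2
to([.578,.0478,.06],1.515)
b=viewer.snapshot("side")[140:220,280:380]
cv2.imwrite("pics/p3.png",cv2.convertScaleAbs(cv2.resize(b,(700,560),interpolation=cv2.INTER_CUBIC),alpha=1.8))
I=np.load("imager.npy")
print((proj("side",world(I[:4],[(.049,.052,.05),(.049,-.022,.05),(-.049,-.022,.05),(-.049,.052,.05)]))-[280,140])*7)
E
```

```text
t: 8.13
tcp_pos: [0.5783, 0.0473, 0.0615]
tool_rot: [0.727, 0.687, -0.001, 0.0]
force: [-0.1, -0.5, -1.2]
finger_gap: 0.134
gripper_force: 39.2
t 8.13 tcp [0.5783 0.0473 0.0615] phi 1.5149 gap 0.134 gf 39.2 F [-0.1 -0.5 -1.2] tilt [-0.0008 -0.0008] q6 -0.05
slide cm [ 0.05 -0.04  0.15] turnz -0.0001
rotvec [-0.0008  0.0009 -0.0001] slide after turn [ 0.05 -0.04  0.15]
[[448.91411739 282.60576349]
 [468.94015896 419.95202096]
 [229.41911651 435.94705108]
 [217.20314233 297.7055715 ]]
```

View pics/p3.png

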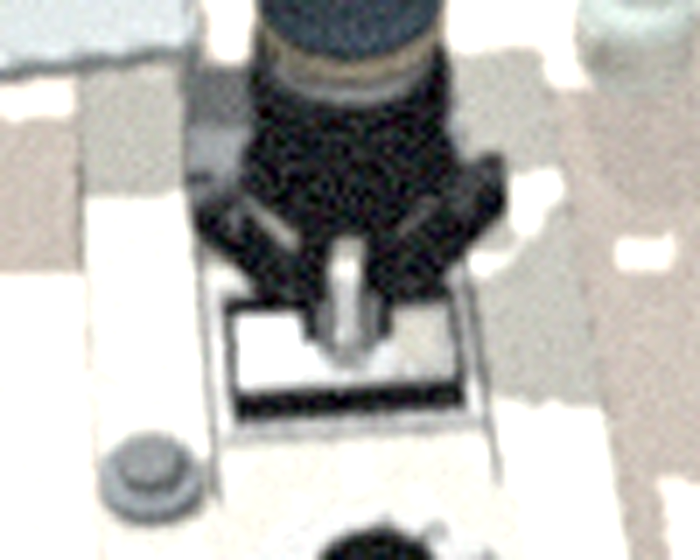

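The carrier sits between the rails with black margins at x≈233 and 457. I'll press it down the last 1–2 mm, release, and go up.

```bash

python3 -m creep '[{"slide":[0,0,0.1],"angular":[0,0,0],"claw":-1},{"slide":[0,0,0.1],"angular":[0,0,0],"claw":-1},{"slide":[0,0,0],"angular":[0,0,0],"claw":-1},{"slide":[0,0,0],"angular":[0,0,0],"claw":0},{"slide":[0,0,0],"angular":[0,0,0],"claw":0},{"slide":[0,0,0],"angular":[0,0,0],"claw":0},{"slide":[0,0,0],"angular":[0,0,0],"claw":0},{"slide":[0,0,0],"angular":[0,0,0],"claw":0},{"slide":[0,0,-1],"angular":[0,0,0],"claw":0},{"slide":[0,0,-2],"angular":[0,0,0],"claw":0}]' 
python3 -m creep '[{"slide":[0,0,-4],"angular":[0,0,0],"claw":0},{"slide":[0,0,-4],"angular":[0,0,0],"claw":0},{"slide":[0,0,0],"angular":[0,0,0],"claw":0},{"slide":[0,0,0],"angular":[0,0,0],"claw":0}]' 
python3 - <<'E'
from h import *
import cv2
to([.5831,.1402,.17],-.055)
b=viewer.snapshot("side")[140:220,280:380]
cv2.imwrite("pics/p4.png",cv2.convertScaleAbs(cv2.resize(b,(500,400),interpolation=cv2.INTER_CUBIC),alpha=1.8))
E
```

```text
t: 9.02
tcp_pos: [0.5763, 0.0474, 0.088]
tool_rot: [0.727, 0.687, -0.002, -0.002]
force: [-0.4, 0.0, 0.2]
finger_gap: 0.502
gripper_force: 0.0
t: 9.35
tcp_pos: [0.5804, 0.0472, 0.173]
tool_rot: [0.727, 0.687, 0.002, 0.003]
force: [-0.1, 0.0, 0.4]
finger_gap: 0.498
gripper_force: 0.0
t 9.35 tcp [0.5804 0.0472 0.173 ] phi 1.515 gap 0.498 gf 0.0 F [-0.1  0.   0.4] tilt [ 0.0062 -0.0016] q6 -0.05
slide cm [ 9.3  -0.25  0.28] turnz 1.57
rotvec [ 0.0059 -0.0039  1.57  ] slide after turn [-0.24 -9.3   0.3 ]
```

View pics/p4.png

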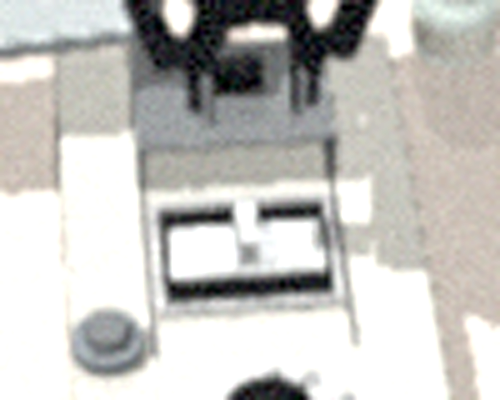

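The carrier lies flat in the bed: plate at (165–325, 225–280), with even margins. Next I'll grip the hood bar across its 36 mm width, which needs no turn.

```bash

python3 -m creep '[{"slide":[3,0,0],"angular":[0,0,0],"claw":0.5},{"slide":[3,0,0],"angular":[0,0,0],"claw":0.5},{"slide":[3.3,-0.4,0],"angular":[0,0,0],"claw":0.5},{"slide":[0,0,0],"angular":[0,0,0],"claw":0.5},{"slide":[0,0,2.5],"angular":[0,0,0],"claw":0.5},{"slide":[0,0,2],"angular":[0,0,0],"claw":0.5},{"slide":[0,0,0],"angular":[0,0,0],"claw":0.5},{"slide":[0,0,0],"angular":[0,0,0],"claw":0.5},{"slide":[0,0,0],"angular":[0,0,0],"claw":0.5}]' 
python3 - <<'E'
from h import *
import cv2
to([.5831,.1402,.096],1.515)
b=viewer.snapshot("side")[120:200,280:380]
cv2.imwrite("pics/p5.png",cv2.convertScaleAbs(cv2.resize(b,(500,400),interpolation=cv2.INTER_CUBIC),alpha=1.8))
E
```

```text
t: 10.15
tcp_pos: [0.5795, 0.14, 0.1242]
tool_rot: [0.727, 0.687, -0.001, -0.0]
force: [-0.1, -0.2, 0.4]
finger_gap: 0.753
gripper_force: 0.0
t 10.15 tcp [0.5795 0.14   0.1242] phi 1.5144 gap 0.753 gf 0.0 F [-0.1 -0.2  0.4] tilt [-0.0019 -0.0009] q6 0.11
slide cm [0.04 0.37 2.82] turnz -0.0006
rotvec [-0.0019  0.001  -0.0006] slide after turn [0.04 0.36 2.82]
```

View pics/p5.png

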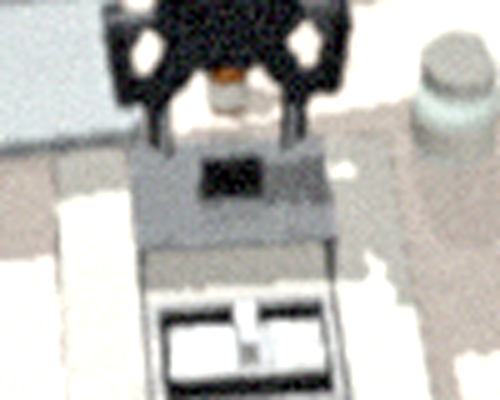

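The fingers straddle the bar; tips are at (160,140) and (290,140), bar at (232,178). I'll nudge 4 mm in +x, descend and close.

```bash

python3 -m creep '[{"slide":[0,0.37,0.9],"angular":[0,0,0],"claw":0.5},{"slide":[0,0,0.9],"angular":[0,0,0],"claw":0.5},{"slide":[0,0,0.8],"angular":[0,0,0],"claw":0.5},{"slide":[0,0,0],"angular":[0,0,0],"claw":0.5},{"slide":[0,0,0],"angular":[0,0,0],"claw":-1},{"slide":[0,0,0],"angular":[0,0,0],"claw":-1},{"slide":[0,0,0],"angular":[0,0,0],"claw":-1},{"slide":[0,0,0],"angular":[0,0,0],"claw":-1},{"slide":[0,0,0],"angular":[0,0,0],"claw":-1},{"slide":[0,0,0],"angular":[0,0,0],"claw":-1}]' 30
python3 -m creep '[{"slide":[-0.6,0,0],"angular":[0,0,0],"claw":-1},{"slide":[-1,0,0],"angular":[0,0,0],"claw":-1},{"slide":[-1.2,0,0],"angular":[0,0,0],"claw":-1},{"slide":[-1.2,0,0],"angular":[0,0,0],"claw":-1},{"slide":[-1.2,0,0],"angular":[0,0,0],"claw":-1},{"slide":[-1.2,0,0],"angular":[0,0,0],"claw":-1},{"slide":[-1.2,0,0],"angular":[0,0,0],"claw":-1},{"slide":[-0.8,0,0],"angular":[0,0,0],"claw":-1},{"slide":[-0.4,0,0],"angular":[0,0,0],"claw":-1},{"slide":[0,0,0],"angular":[0,0,0],"claw":-1}]' 30
python3 -c "
from h import *
to([.578,.0478,.096],1.515)"
```

```text
t: 11.03
tcp_pos: [0.5827, 0.1402, 0.0986]
tool_rot: [0.727, 0.687, -0.001, -0.0]
force: [-1.8, -0.4, 2.7]
finger_gap: 0.41
gripper_force: 31.6
t: 11.87
tcp_pos: [0.5776, 0.0494, 0.0986]
tool_rot: [0.727, 0.687, -0.002, 0.0]
force: [-4.2, -0.1, 5.7]
finger_gap: 0.408
gripper_force: 31.9
t 11.87 tcp [0.5776 0.0494 0.0986] phi 1.5138 gap 0.408 gf 31.9 F [-4.2 -0.1  5.7] tilt [-0.0025 -0.0025] q6 -0.05
slide cm [-0.16  0.05  0.26] turnz -0.0012
rotvec [-0.0023  0.0026 -0.0012] slide after turn [-0.16  0.05  0.26]
```

Moved 91 mm. Now I'll nudge to find the end stop.

```bash

for i in 1; do python3 -m creep '[{"slide":[-0.2,0,0],"angular":[0,0,0],"claw":-1},{"slide":[0,0,0],"angular":[0,0,0],"claw":-1},{"slide":[0,0,0],"angular":[0,0,0],"claw":-1}]'; python3 -m creep '[{"slide":[-0.2,0,0],"angular":[0,0,0],"claw":-1},{"slide":[0,0,0],"angular":[0,0,0],"claw":-1},{"slide":[0,0,0],"angular":[0,0,0],"claw":-1}]'; python3 -m creep '[{"slide":[-0.2,0,0],"angular":[0,0,0],"claw":-1},{"slide":[0,0,0],"angular":[0,0,0],"claw":-1},{"slide":[0,0,0],"angular":[0,0,0],"claw":-1}]'; done | grep -E "pos|force:"
```

```text
tcp_pos: [0.5776, 0.0482, 0.0986]
force: [-4.3, -0.4, 5.7]
gripper_force: 32.0
tcp_pos: [0.5774, 0.0466, 0.0986]
force: [-3.4, -0.3, 5.2]
gripper_force: 32.0
tcp_pos: [0.5774, 0.0456, 0.0985]
force: [-3.3, 4.5, 4.8]
gripper_force: 31.9
```

```bash

python3 -m creep '[{"slide":[-0.2,0,0],"angular":[0,0,0],"claw":-1},{"slide":[0,0,0],"angular":[0,0,0],"claw":-1},{"slide":[0,0,0],"angular":[0,0,0],"claw":-1}]'|grep -E "pos|force:"
python3 -m creep '[{"slide":[0.3,0,0],"angular":[0,0,0],"claw":0.5},{"slide":[0,0,0],"angular":[0,0,0],"claw":0.5},{"slide":[0,0,0],"angular":[0,0,0],"claw":0.5},{"slide":[0,0,0],"angular":[0,0,0],"claw":0.5},{"slide":[0,0,0],"angular":[0,0,0],"claw":0.5},{"slide":[0,0,-2],"angular":[0,0,0],"claw":0.5},{"slide":[0,0,-3],"angular":[0,0,0],"claw":0.5},{"slide":[0,0,-2],"angular":[0,0,0],"claw":0.5},{"slide":[0,0,0],"angular":[0,0,0],"claw":0.5}]'
python3 -c "
from h import *
to([.5702,-.092,.168],.9)"
```

```text
tcp_pos: [0.5774, 0.0456, 0.0986]
force: [-2.9, 9.7, 5.5]
gripper_force: 31.9
t: 13.62
tcp_pos: [0.5814, 0.0467, 0.1727]
tool_rot: [0.727, 0.687, 0.002, 0.004]
force: [0.9, -0.1, 0.3]
finger_gap: 0.751
gripper_force: 0.0
t 13.62 tcp [0.5814 0.0467 0.1727] phi 1.5147 gap 0.751 gf 0.0 F [ 0.9 -0.1  0.3] tilt [ 0.0084 -0.0021] q6 -0.05
slide cm [-13.91  -0.34   0.49] turnz 0.6147
rotvec [ 0.0087 -0.001   0.6147] slide after turn [-11.56   7.75   0.47]
```

```bash

python3 -m creep '[{"slide":[-3.5,-0.1,0],"angular":[0,0,0],"claw":0.7},{"slide":[-3.5,-0.1,0],"angular":[0,0,0],"claw":0.7},{"slide":[-3.5,0,0],"angular":[0,0,0],"claw":0.7},{"slide":[-3.4,0,0],"angular":[0,0,0],"claw":0.7},{"slide":[0,0,0],"angular":[0,0,0.123],"claw":0.7},{"slide":[0,0,0],"angular":[0,0,0.123],"claw":0.7},{"slide":[0,0,0],"angular":[0,0,0.123],"claw":0.7},{"slide":[0,0,0],"angular":[0,0,0.123],"claw":0.7},{"slide":[0,0,0],"angular":[0,0,0.123],"claw":0.7},{"slide":[0,0,0],"angular":[0,0,0],"claw":0.7}]'
python3 -m creep '[{"slide":[0,0,3],"angular":[0,0,0],"claw":0.7},{"slide":[0,0,2.5],"angular":[0,0,0],"claw":0.7},{"slide":[0,0,0],"angular":[0,0,0],"claw":0.7},{"slide":[0,0,0],"angular":[0,0,0],"claw":0.7},{"slide":[0,0,0],"angular":[0,0,0],"claw":0.7}]'
python3 - <<'E'
from h import *
import cv2
to([.5702,-.093,.073],.9)
b=viewer.snapshot("side")[150:250,280:380]
cv2.imwrite("pics/p6.png",cv2.convertScaleAbs(cv2.resize(b,(500,500),interpolation=cv2.INTER_CUBIC),alpha=1.8))
E
```

```text
t: 14.45
tcp_pos: [0.5678, -0.0916, 0.1677]
tool_rot: [0.901, 0.434, -0.001, -0.0]
force: [-0.7, -0.9, 0.4]
finger_gap: 0.845
gripper_force: 0.0
t: 14.87
tcp_pos: [0.5687, -0.0916, 0.1141]
tool_rot: [0.9, 0.435, -0.0, 0.0]
force: [-0.2, 0.3, 0.1]
finger_gap: 0.852
gripper_force: 0.0
t 14.87 tcp [ 0.5687 -0.0916  0.1141] phi 0.9011 gap 0.852 gf 0.0 F [-0.2  0.3  0.1] tilt [-0.0003 -0.0012] q6 0.32
slide cm [-0.01  0.2   4.11] turnz 0.0011
rotvec [0.0005 0.0011 0.0011] slide after turn [-0.02  0.2   4.11]
```

View pics/p6.png

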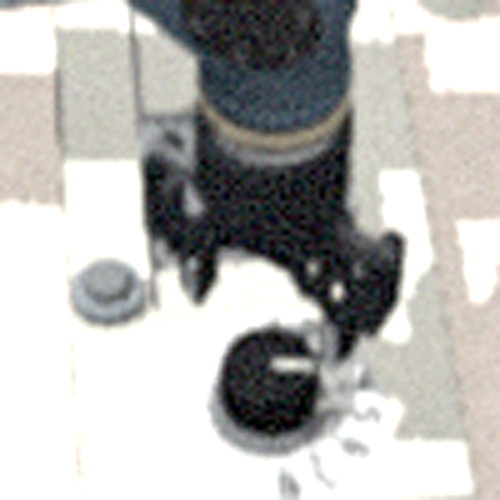

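The fingertips straddle the sleeve in the side crop: tips at (205,298) and (345,350), sleeve top at (270,365), pointer still at 5. All ten pictures are used, so from here I go by numbers. I'll descend and grip.

```bash

python3 -m creep '[{"slide":[0,0.2,2],"angular":[0,0,0],"claw":0.7},{"slide":[0,0,1.2],"angular":[0,0,0],"claw":0.7},{"slide":[0,0,1],"angular":[0,0,0],"claw":0.7},{"slide":[0,0,0.6],"angular":[0,0,0],"claw":0.7},{"slide":[0,0,0.3],"angular":[0,0,0],"claw":0.7},{"slide":[0,0,0],"angular":[0,0,0],"claw":0.7}]'
python3 -m creep '[{"slide":[0,0,0],"angular":[0,0,0],"claw":0},{"slide":[0,0,0],"angular":[0,0,0],"claw":0},{"slide":[0,0,0],"angular":[0,0,0],"claw":0},{"slide":[0,0,0],"angular":[0,0,0],"claw":0},{"slide":[0,0,0],"angular":[0,0,0],"claw":0},{"slide":[0,0,0],"angular":[0,0,0],"claw":0}]' 25
python3 -c "
from h import *
to([.5702,-.092,.062],2.157)"
```

```text
t: 15.42
tcp_pos: [0.5693, -0.0925, 0.062]
tool_rot: [0.9, 0.435, -0.001, -0.0]
force: [1.0, -0.7, 0.2]
finger_gap: 0.849
gripper_force: 0.0
t: 15.92
tcp_pos: [0.5701, -0.0928, 0.0631]
tool_rot: [0.9, 0.435, -0.0, 0.001]
force: [-0.8, -0.5, 3.5]
finger_gap: 0.595
gripper_force: 26.4
t 15.92 tcp [ 0.5701 -0.0928  0.0631] phi 0.8998 gap 0.595 gf 26.4 F [-0.8 -0.5  3.5] tilt [-0.     -0.0012] q6 0.32
slide cm [ 0.07 -0.04  0.11] turnz -1.2572
rotvec [ 0.      0.0013 -1.2572] slide after turn [0.06 0.05 0.11]
```

```bash

python3 -m creep '[{"slide":[0,0,0],"angular":[0,0,-0.09],"claw":0},{"slide":[0,0,0],"angular":[0,0,-0.09],"claw":0},{"slide":[0,0,0],"angular":[0,0,-0.09],"claw":0},{"slide":[0,0,0],"angular":[0,0,-0.09],"claw":0},{"slide":[0,0,0],"angular":[0,0,-0.09],"claw":0},{"slide":[0,0,0],"angular":[0,0,-0.09],"claw":0},{"slide":[0,0,0],"angular":[0,0,-0.09],"claw":0}]' 40
python3 -m creep '[{"slide":[0,0,0],"angular":[0,0,-0.09],"claw":0},{"slide":[0,0,0],"angular":[0,0,-0.09],"claw":0},{"slide":[0,0,0],"angular":[0,0,-0.09],"claw":0},{"slide":[0,0,0],"angular":[0,0,-0.09],"claw":0},{"slide":[0,0,0],"angular":[0,0,-0.09],"claw":0},{"slide":[0,0,0],"angular":[0,0,-0.09],"claw":0},{"slide":[0,0,0],"angular":[0,0,-0.087],"claw":0},{"slide":[0,0,0],"angular":[0,0,0],"claw":0},{"slide":[0,0,0],"angular":[0,0,0],"claw":0}]' 
python3 -c "
from h import *
to([.5702,-.092,.062],2.157);print(manip.sense()['ft_torque'])"
```

```text
t: 16.5
tcp_pos: [0.5697, -0.0915, 0.063]
tool_rot: [0.723, 0.691, 0.001, -0.001]
force: [1.1, 8.2, 7.3]
finger_gap: 0.599
gripper_force: 43.5
t: 17.25
tcp_pos: [0.5682, -0.0911, 0.0631]
tool_rot: [0.472, 0.882, -0.001, -0.002]
force: [-2.1, 4.0, 7.8]
finger_gap: 0.596
gripper_force: 43.2
t 17.25 tcp [ 0.5682 -0.0911  0.0631] phi 2.1582 gap 0.596 gf 43.2 F [-2.1  4.   7.8] tilt [-0.0043  0.0011] q6 -0.94
slide cm [-0.18  0.12  0.11] turnz 0.0012
rotvec [-0.003  -0.0033  0.0012] slide after turn [-0.18  0.12  0.11]
[0.43779879 0.44764946 0.05796202]
```

```bash

python3 -m creep '[{"slide":[0,0,0],"angular":[0,0,0],"claw":0.7},{"slide":[0,0,0],"angular":[0,0,0],"claw":0.7},{"slide":[0,0,0],"angular":[0,0,0],"claw":0.7},{"slide":[0,0,0],"angular":[0,0,0],"claw":0.7},{"slide":[0,0,0],"angular":[0,0,0],"claw":0.7},{"slide":[0,0,-2],"angular":[0,0,0],"claw":0.7},{"slide":[0,0,-3],"angular":[0,0,0],"claw":0.7},{"slide":[0,0,-3],"angular":[0,0,0],"claw":0},{"slide":[0,0,0],"angular":[0,0,0],"claw":-1},{"slide":[0,0,0],"angular":[0,0,0],"claw":-1}]' 
python3 - <<'E'
from h import *
import cv2
I=np.load("imager.npy")
to(world(I[:4],(-.083,-.045,.09))[0],2.157)
def look(n,im):
    P=I[:4]; best=[]
    for th in np.radians(np.arange(-100,102,4)):
        L=[(r*np.cos(th),-.125+r*np.sin(th),.0905) for r in np.linspace(.006,.022,9)]
        uv=proj(n,world(P,L)).astype(np.float32)
        v=cv2.remap(cv2.cvtColor(im,cv2.COLOR_BGR2GRAY).astype(np.float32),uv[:,:1].copy(),uv[:,1:].copy(),cv2.INTER_LINEAR).mean()
        best.append((round(float(v)),int(np.degrees(th).round())))
    print(n,sorted(best)[::-1][:6], "median",np.median([b[0] for b in best]))
for n in("top","side"):
    look(n,cv2.imread(f"pics/{n}0.png")); look(n,viewer.snapshot(n))
E
```

```text
t: 18.08
tcp_pos: [0.5711, -0.0931, 0.1443]
tool_rot: [0.473, 0.881, -0.0, 0.002]
force: [-0.1, -0.1, -0.5]
finger_gap: 0.433
gripper_force: 0.0
t 18.08 tcp [ 0.5711 -0.0931  0.1443] phi 2.1567 gap 0.433 gf 0.0 F [-0.1 -0.1 -0.5] tilt [ 0.0032 -0.0025] q6 -0.94
slide cm [11.54 -1.89  5.39] turnz -0.0003
rotvec [ 0.0013  0.0038 -0.0003] slide after turn [11.52 -1.88  5.43]
top [(77, -12), (73, -16), (69, -8), (62, -20), (54, -4), (50, -24)] median 34.0
top [(59, 56), (58, 60), (56, 64), (56, 52), (51, 68), (49, 48)] median 45.0
side [(90, -4), (89, -8), (87, -12), (84, 0), (81, -16), (72, 4)] median 28.0
side [(121, 60), (120, 64), (112, 56), (111, 68), (96, 52), (95, 72)] median 25.0
```

The sleeve line reads 60°, which is number 2 (it was −12°, number 5). Now the button: move over it with fingers shut and turned clear of the hood.

```bash

python3 -m creep '[{"slide":[3.85,-0.65,0],"angular":[0,0,0],"claw":-1},{"slide":[3.85,-0.65,0],"angular":[0,0,0],"claw":-1},{"slide":[3.8,-0.6,0],"angular":[0,0,0],"claw":-1}]'
python3 -m creep '[{"slide":[0,0,0],"angular":[0,0,-0.116],"claw":-1},{"slide":[0,0,0],"angular":[0,0,-0.116],"claw":-1},{"slide":[0,0,0],"angular":[0,0,-0.116],"claw":-1},{"slide":[0,0,0],"angular":[0,0,-0.116],"claw":-1},{"slide":[0,0,0],"angular":[0,0,-0.116],"claw":-1},{"slide":[0,0,0],"angular":[0,0,-0.116],"claw":-1},{"slide":[0,0,0],"angular":[0,0,-0.116],"claw":-1},{"slide":[0,0,0],"angular":[0,0,-0.116],"claw":-1},{"slide":[0,0,3],"angular":[0,0,0],"claw":-1},{"slide":[0,0,0],"angular":[0,0,0],"claw":-1}]' 
python3 -c "
from h import *
to([.4913,-.0085,.07],3.087)"
```

```text
t: 18.43
tcp_pos: [0.4881, -0.0065, 0.1409]
tool_rot: [0.474, 0.881, -0.001, -0.002]
force: [-0.3, -0.1, -0.2]
finger_gap: 0.0
gripper_force: 0.0
t: 19.27
tcp_pos: [0.4869, -0.0066, 0.1084]
tool_rot: [0.029, 1.0, 0.001, -0.005]
force: [-0.5, -0.1, -0.4]
finger_gap: 0.002
gripper_force: 0.0
t 19.27 tcp [ 0.4869 -0.0066  0.1084] phi 3.0843 gap 0.002 gf 0.0 F [-0.5 -0.1 -0.4] tilt [-0.0108  0.0015] q6 -1.76
slide cm [-0.49 -0.17  3.83] turnz -0.0027
rotvec [ 0.0009 -0.0108 -0.0027] slide after turn [-0.45 -0.17  3.84]
```

```bash

python3 -m creep '[{"slide":[-0.3,-0.17,1.5],"angular":[0,0,0],"claw":-1},{"slide":[0,0,1.5],"angular":[0,0,0],"claw":-1},{"slide":[0,0,0.5],"angular":[0,0,0],"claw":-1},{"slide":[0,0,0],"angular":[0,0,0],"claw":-1},{"slide":[0,0,0],"angular":[0,0,0],"claw":-1}]'
for i in 1; do
python3 -m creep '[{"slide":[0,0,0.3],"angular":[0,0,0],"claw":-1},{"slide":[0,0,0],"angular":[0,0,0],"claw":-1},{"slide":[0,0,0],"angular":[0,0,0],"claw":-1}]'
python3 -m creep '[{"slide":[0,0,0.3],"angular":[0,0,0],"claw":-1},{"slide":[0,0,0],"angular":[0,0,0],"claw":-1},{"slide":[0,0,0],"angular":[0,0,0],"claw":-1}]'
python3 -m creep '[{"slide":[0,0,0.3],"angular":[0,0,0],"claw":-1},{"slide":[0,0,0],"angular":[0,0,0],"claw":-1},{"slide":[0,0,0],"angular":[0,0,0],"claw":-1}]'; done | grep -E "pos|^force"
```

```text
t: 19.68
tcp_pos: [0.4926, -0.009, 0.0774]
tool_rot: [0.028, 1.0, -0.0, -0.001]
force: [0.5, -0.8, 0.3]
finger_gap: -0.001
gripper_force: 0.0
tcp_pos: [0.4934, -0.0092, 0.0751]
force: [0.4, 0.7, 0.1]
tcp_pos: [0.4936, -0.0092, 0.0718]
force: [0.1, -1.1, 2.4]
tcp_pos: [0.4936, -0.0093, 0.0687]
force: [1.1, -0.1, 3.2]
```

```bash

for i in 1; do
python3 -m creep '[{"slide":[0,0,0.25],"angular":[0,0,0],"claw":-1},{"slide":[0,0,0],"angular":[0,0,0],"claw":-1},{"slide":[0,0,0],"angular":[0,0,0],"claw":-1}]'
python3 -m creep '[{"slide":[0,0,0.2],"angular":[0,0,0],"claw":-1},{"slide":[0,0,0],"angular":[0,0,0],"claw":-1},{"slide":[0,0,0],"angular":[0,0,0],"claw":-1}]'
python3 -m creep '[{"slide":[0,0,0.2],"angular":[0,0,0],"claw":-1},{"slide":[0,0,0],"angular":[0,0,0],"claw":-1},{"slide":[0,0,0],"angular":[0,0,0],"claw":-1}]'; done | grep -E "pos|^force"
```

```text
tcp_pos: [0.4936, -0.0093, 0.0662]
force: [1.8, 1.0, 5.5]
tcp_pos: [0.4937, -0.0093, 0.0658]
force: [-1.4, 0.9, 18.8]
tcp_pos: [0.4937, -0.0093, 0.0655]
force: [-4.8, 0.8, 33.9]
```

The button bottomed out at z≈0.066, with force climbing past the 5 N spring. I'll lift off and check the scene numerically.

```bash

python3 -m creep '[{"slide":[0,0,-1],"angular":[0,0,0],"claw":-1},{"slide":[0,0,-3],"angular":[0,0,0],"claw":-1},{"slide":[0,0,-4],"angular":[0,0,0],"claw":-1},{"slide":[0,0,-4],"angular":[0,0,0],"claw":-1},{"slide":[3,0,0],"angular":[0,0,0],"claw":-1},{"slide":[3,0,0],"angular":[0,0,0],"claw":-1},{"slide":[0,0,0],"angular":[0,0,0],"claw":-1},{"slide":[0,0,0],"angular":[0,0,0],"claw":-1}]'
python3 - <<'E'
from h import *
import cv2
from scipy.optimize import minimize_scalar
I=np.load("imager.npy")
for n in("top","side"):
    g=cv2.cvtColor(viewer.snapshot(n),cv2.COLOR_BGR2GRAY).astype(np.float32)
    samp=lambda L:cv2.remap(g,*[np.ascontiguousarray(c.astype(np.float32)[:,None]) for c in proj(n,world(I[:4],L)).T],cv2.INTER_LINEAR).ravel()
    # bar dark band along y at bar-top height
    ys=np.arange(-.02,.06,.003);v=[samp([(x,y,.114) for x in(-.01,-.005,0,.005,.01)]).mean() for y in ys]
    print(n,"bar y (15+105-hood):",list(zip((ys*1e3).round().astype(int).tolist(),np.round(v).astype(int).tolist())))
    th=np.radians(np.arange(-100,102,4));w=[samp([(r*np.cos(t),-.125+r*np.sin(t),.0905) for r in np.linspace(.006,.022,9)]).mean() for t in th]
    print("pointer",np.degrees(th[np.argmax(w)]).round())
E
```

```text
t: 21.85
tcp_pos: [0.4306, -0.005, 0.1818]
tool_rot: [0.028, 1.0, -0.0, -0.002]
force: [0.5, 0.5, -0.0]
finger_gap: 0.0
gripper_force: 0.0
top bar y (15+105-hood): [(-20, 53), (-17, 55), (-14, 55), (-11, 53), (-8, 51), (-5, 51), (-2, 52), (1, 52), (4, 50), (7, 44), (10, 31), (13, 29), (16, 30), (19, 33), (22, 48), (25, 54), (28, 55), (31, 55), (34, 55), (37, 54), (40, 54), (43, 55), (46, 56), (49, 56), (52, 63), (55, 95), (58, 130)]
pointer 60.0
side bar y (15+105-hood): [(-20, 54), (-17, 54), (-14, 52), (-11, 46), (-8, 34), (-5, 15), (-2, 7), (1, 10), (4, 13), (7, 15), (10, 11), (13, 12), (16, 20), (19, 34), (22, 52), (25, 64), (28, 66), (31, 70), (34, 82), (37, 96), (40, 108), (43, 111), (46, 112), (49, 112), (52, 111), (55, 110), (58, 110)]
pointer 60.0
```

The bar is centred at about y = 14–15 mm, so the hood is at its end stop, and the sleeve reads 2. Handing in.

```bash
python3 -c "
from station import ticket
print(ticket.sign_off())"
```

```text
the job is handed in; nothing more can be done
None
```

I scanned the narrow carrier and handed the job in at about 22 s: it lies flat in the bed, the hood is at its end stop, the sleeve is on 2, and the button was pressed fully down and released; `ticket.sign_off()` returned no verdict.

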